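Spin the banding wheel and brake it on its index

ROBOT

A 6-joint arm with a two-finger parallel gripper is mounted at the origin on a cart in front of the work surface, level with it; the furniture and walls round the work are solid. World frame = base frame: x ahead of the robot, y to its left, z up, the work surface at z = 0. Lengths are in m, angles in rad, forces in N, time in s.
With the tool pointing down it reaches from about 0.35 to 0.775 m from the base axis. Payload 5.5 kg.
Tool frame: the origin (TCP) lies between the finger pads; the fingertips stand 22 mm ahead of it and the grasp point (between the pads) lies 3 mm ahead of it (env.finger_overhang is the distance from the TCP to the fingertips, in m); y points along the fingers, x is the direction in which the jaws open and shut, and the axes are right-handed (so a half turn about y gives the same grasp; the last joint's range is limited). The gripper opens to 85 mm and grips with 20 to 120 N. Pads are 22 mm wide; open, the fingers measure 114 mm over their backs; the gripper's body (76 mm by 85 mm) begins 54 mm behind the grasp point. The pads swing forward as they close: fully open they stand 13 mm farther back than shut.
Start: joints at [-1.459, 0.313, 0.046, 1.304, 0, 1.431], TCP at [0.143, -0.557, 0.253] pointing down, gripper open.
Joint ranges: [-2.76, 2.76], [-0.86, 1.69], [-1.03, 1.26], [-2.2, 2.34], [-1.47, 1.5], [-3.14, 3.14]. Speed limits (rad/s): [2.57, 2.57, 3.14, 3.14, 3.14, 3.14].

INTERFACE

Orientations are given as a unit quaternion [w, x, y, z].
In Python, from workcell import monitor, cams, job, env gives the robot as it stands.
- The arm moves only by the tool drive_tool, never from a script. Its argument "plan" is text: rows parted by semicolons, each of 7 numbers parted by spaces: the opening, from -1 (shut) to 1 (fully open), then the shift along the tool's x, y, z in mm, then the turn, a rotation vector about the tool's x, y, z in degrees. In form: gripper x y z rx ry rz; .... A call has 1 to 8 rows; each row shifts and turns the pose as measured when the row begins, along the tool's axes as they then stand; what a row does not reach is not made up. A row lasts 1/8 s, in which the tool goes at most 62.5 mm and 10.7 degrees, less where a joint would pass 70% of its speed; a pose out of reach is approached as far as the arm can. A call is refused whole if a number of a shift passes 62.5 or a number of a turn 10.7, either way. A call with a gripper value outside its range is refused whole. The fingers move at their own pace and stop on an object; "grip_force" is the grip in N (left out, the last holds). Time passes only in rows, so rows that do not move let the fingers close. It gives the time, the measured TCP pose, the force and the opening at its end, in the units of the state.
- monitor.get_state(): the state, without advancing time (a new reading comes with each control period).
- cams.read_camera(name): name is "side" or "top" or "wrist"; returns (picture, depth): 420x560x3 uint8, red, green, blue; 420x560 float32, m along the optical axis (not along the pixel's ray), 0 where there is no reading.
- cams.calibration(name): a dict with "fx", "fy", "cx", "cy" (pixels), "D" ([k1, k2, p1, p2, k3] as OpenCV has them; the pictures are not rectified), "R" (3x3) and "t" (3): a world point X has camera coordinates R X + t. Camera axes: x right, y down, z forward; pixel columns grow to the right and rows downward; lengths in m; the calibration is good to about 2 mm. A picture is of the moment at which its call begins: read the wrist's pose just before it. calibration takes no time and is no camera call; for the wrist camera it gives the pose at the moment of the call.
- job.hand_in(): hands the job in, once; it reports no verdict.
The state is a dict: "clock": time; "joint_pos": joint angles; "qvel": joint speeds; "tau": joint torques, N m; "tcp_pos": TCP position; "orientation": TCP orientation; "wrist_force": force on the tool from outside, world axes, zero at the start; "ft_torque": the same for the moment, N m; "finger_gap": finger opening in m.
Only numpy, scipy, OpenCV 4.12 (cv2) and the standard library are available. Lean on these libraries where they do the work, as an engineer would, in place of code of your own. Each camera call takes 0.05 s, during which the arm holds its last target.

TASK

The tin in the middle of the banding wheel is to be decorated next, so spin the wheel to see that it runs true and then set it at its first division. Flick the wheel counter-clockwise (seen from above) with a fingertip (the finger peg is there to push against) so that it runs on freely, untouched, until it is at least two full turns from where it started; then, while it is still running, brake it by pressing a fingertip on the flat rim, so that it stops with its index line at the fixed pointer, within about a centimetre, and take the finger away. Nothing needs gripping and nothing is to be lifted; the tin stays untouched and centred on the wheel, and the bottle, the print block and the seam roller stay where they are.

Things in the scene. Friction and masses are not known exactly. Their poses are not given: they have to be found in the camera images.
- wheel_head (a joint): Angle of the wheel head about its upright axis, rad; grows counter-clockwise seen from above, has no stops and counts on past full turns; starts between 1.9 and 4.4. At every multiple of 2*pi the index line is exactly at the pointer. Its bearing is easy: once flicked it coasts, losing about 0.4 rad/s each second at 2.5 rad/s and 0.2 at 1 rad/s (3 rad/s at release gives some two turns), and it stays where it stops.
- wheel_centre (a point): Centre of the upper face of the wheel head, 110 mm above the table. The head is a flat steel disc, 240 mm across, 16 mm thick, about 3 kg. Its flat rim, from 80 to 120 mm from this point, carries nothing raised: the place for the braking fingertip. A few newtons of press stop the wheel within about 0.1 s. Thin rings are turned into the face.
- peg_top (a point): Top centre of the finger peg: a dark steel peg 16 mm thick (23 mm at its base collar), 29 mm tall, that stands up from the wheel's face 70 mm from the axis, opposite the index line, and turns with the wheel. Push its side to flick the wheel.
- index_line (a point): Outer end of the index line, at the edge of the upper face of the wheel, 120 mm from the axis, turning with the wheel. It is the one long broad dark line (24 x 4.5 mm, running radially and on down the edge); the other eleven divisions are short thin ticks.
- pointer_tip (a point): Tip of the fixed pointer: a small dark steel cone on a bent bar from the wheel's foot, pointing at the wheel's edge from outside, 4 mm from the edge, 6.5 mm below the level of the upper face (nothing of the pointer stands above the upper face). It is on the robot's side of the wheel.
- tin_centre (a point): Middle, half-way up, of the dark green round lidded tin, 62 mm across and 46 mm tall, 0.12 kg, that stands loose on the wheel's centre and rides round with it. Not to be touched.
- bottle_centre (a point): Middle, half-way up, of a brown corked ink bottle, 49 mm across and 80 mm tall, standing loose on the table beyond the wheel. Leave alone.
- block_centre (a point): Middle of a dark wooden print block, 50 x 55 x 29 mm, loose on the table beyond the wheel. Leave alone.
- roller_centre (a point): Middle of a wooden-handled seam roller, 178 x 59 x 33 mm, lying loose on the table to the right of the wheel. Leave alone.
Not all that is in view belongs to the job. What is shaped like the part that bears tin_centre but turquoise is not meant.

How it is judged:
By the outcome, as a careful person would: the job done as asked, in the order asked, and still so for the second after the job is handed in, with the robot touching nothing.
It also fails if it takes over 58 s, if anything falls off the work surface, if the arm or the gripper's body presses on something with over 40 N, if the wrist force passes 120 N, or if a joint passes its speed limit or range.

## Working session

There is one attempt and no reset: what is moved stays moved. The work goes in short steps, Python scripts to look and compute and a tool call to move; the robot and the scene stay as the last step left them, time stands still between calls to the robot, and variables do not carry over. Pictures are saved under pics/ and viewed, and the job is handed in when it is done.

Besides the shell and the picture viewer there is one more tool, called after "Emit:" as name(argument=value, ...), one argument or row to a line, values as JSON. drive_tool: Moves the arm, as the interface text tells. Its arguments: {"type":"object","properties":{"plan":{"type":"string"},"grip_force":{"type":"number"}},"required":["plan"]}

```bash
ls; mkdir -p pics; python3 - <<'E'
from workcell import monitor,cams,job,env
import cv2
print(monitor.get_state(), env.finger_overhang)
for n in ("side","top"):
    p,d=cams.read_camera(n); cv2.imwrite(f"pics/{n}0.png",p[:,:,::-1]); print(n,cams.calibration(n))
E
```

```text
pics
{'clock': 0.0, 'joint_pos': array([-1.45862743e+00,  3.13997283e-01,  4.49569272e-02,  1.30355694e+00,
        1.58028685e-05,  1.43118511e+00]), 'qvel': array([ 1.40079474e-03, -9.98259547e-04,  2.67635245e-05, -1.30126827e-03,
       -6.95261081e-04, -2.11771283e-04]), 'tau': array([ 4.53309749e-04, -4.80632758e+01,  2.98531115e+01,  1.92594709e-02,
       -1.80918769e-04, -1.87982494e-05]), 'tcp_pos': array([ 0.14318516, -0.5564086 ,  0.25240156]), 'orientation': array([ 0.5592821 , -0.55836155,  0.4337041 , -0.43282407]), 'wrist_force': array([ 0.39059741, -0.53875133, -0.58588057]), 'ft_torque': array([-0.04252772,  0.00506182, -0.02172817]), 'finger_gap': 0.08527451946707884} 0.022
side {'fx': 407.8409185722931, 'fy': 407.8409185722931, 'cx': 281.4467881961703, 'cy': 215.63907515006915, 'D': array([0.0429568, 0.       , 0.       , 0.       , 0.       ]), 'R': array([[-0.99893013,  0.04221429, -0.0188824 ],
       [ 0.04209353,  0.66092471, -0.74927075],
       [-0.01915009, -0.74926396, -0.66199456]]), 't': array([0.58418201, 0.22858944, 0.83698595])}
top {'fx': 434.0050597659861, 'fy': 434.0050597659861, 'cx': 281.32169209762714, 'cy': 211.01560070307875, 'D': array([0.02015982, 0.        , 0.        , 0.        , 0.        ]), 'R': array([[ 0.02101303, -0.99974541, -0.0082205 ],
       [-0.99364428, -0.0199739 , -0.11077944],
       [ 0.11058704,  0.01049606, -0.99381102]]), 't': array([-0.27500907,  0.55607905,  0.91005541])}
```

View pics/side0.png

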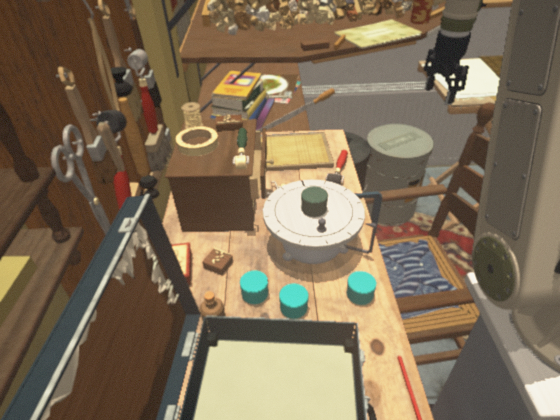

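View pics/top0.png

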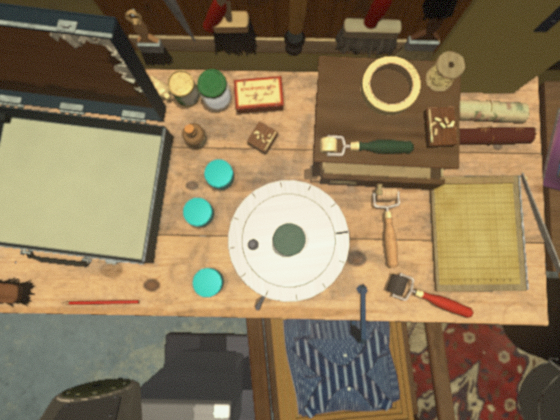

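```bash
cat > h.py <<'E'
import numpy as np,cv2
from workcell import monitor,cams,job,env
def ray(c,u,v):
    K=np.array([[c['fx'],0,c['cx']],[0,c['fy'],c['cy']],[0,0,1]])
    x,y=cv2.undistortPoints(np.array([[[u,v]]],float),K,c['D'])[0,0]
    R=np.array(c['R']);o=-R.T@c['t'];d=R.T@np.array([x,y,1]);return o,d
def pl(name,u,v,z,c=None):
    o,d=ray(c or cams.calibration(name),u,v);return o+d*(z-o[2])/d[2]
E
python3 - <<'E'
from h import *
import cv2
t=cv2.imread('pics/top0.png');s=cv2.imread('pics/side0.png')
a=cv2.resize(t[170:320,210:410],None,fx=4,fy=4,interpolation=cv2.INTER_CUBIC)
b=cv2.resize(s[170:280,240:400],None,fx=5,fy=5,interpolation=cv2.INTER_CUBIC)
cv2.imwrite('pics/tz.png',a);cv2.imwrite('pics/sz.png',b)
g=t.min(axis=2); 
m=((t.min(axis=2)>140)&(t.max(axis=2).astype(int)-t.min(axis=2)<40)).astype(np.uint8)
m[:170]=0;m[310:]=0;m[:,:215]=0;m[:,360:]=0
cs,_=cv2.findContours(m,0,1);c=max(cs,key=cv2.contourArea);h=cv2.convexHull(c)
e=cv2.fitEllipse(h);print(e)
P=np.array([pl('top',*p[0],.11) for p in h.astype(float)])
A=np.c_[P[:,:2],np.ones(len(P))];q=np.linalg.lstsq(A,(P[:,:2]**2).sum(1),rcond=None)[0]
print('centre',q[:2]/2,np.sqrt(q[2]+(q[:2]**2).sum()/4))
E
```

```text
((288.2724914550781, 240.57530212402344), (120.00495910644531, 120.29380798339844), 105.9083480834961)
centre [ 0.49641975 -0.27904451] 0.11786092166606796
```

View pics/tz.png

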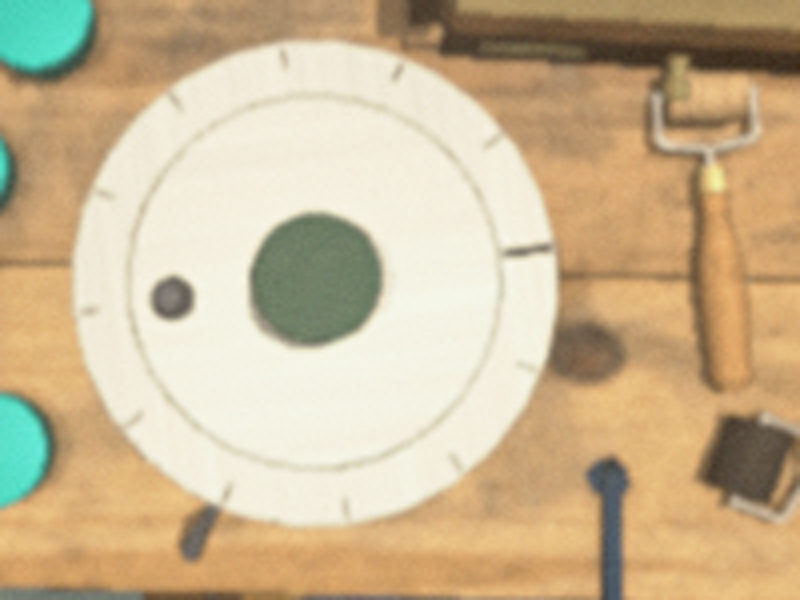

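View pics/sz.png

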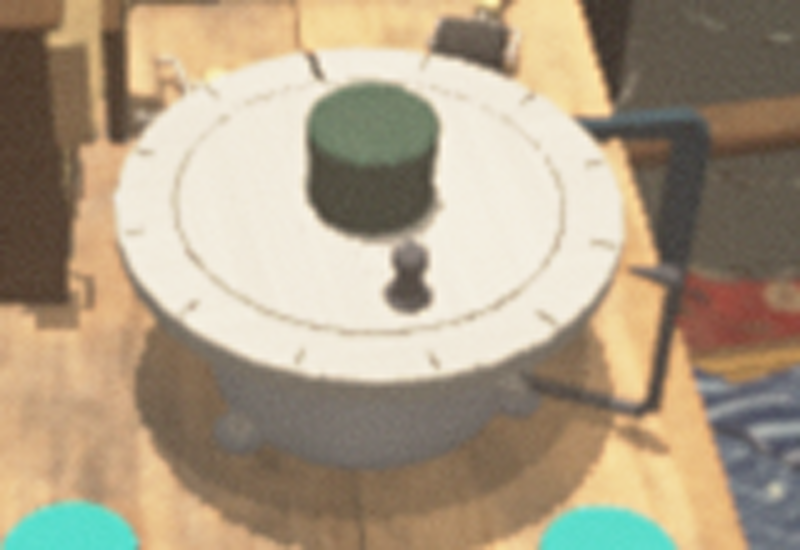

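```bash
python3 - <<'E'
from h import *
C=np.array([0.4964,-0.279])
def f(n,u,v,z):
    p=pl(n,u,v,z);d=p[:2]-C;print(n,p.round(4),'r',np.hypot(*d).round(4),'ang',np.degrees(np.arctan2(d[1],d[0])).round(1))
f('top',210+552/4,170+247/4,.11) # index
f('top',210+174/4,170+298/4,.139) # peg
f('top',210+221/4,170+508/4,.1035) # pointer
f('side',240+632/5,170+270/5,.1035)
f('top',210+315/4,170+280/4,.156) #tin
f('side',240+373/5,170+118/5,.156)
f('side',240+409/5,170+252/5,.139)
f('side',240+310/5,170+52/5,.11)
_,dt=cams.read_camera('top');_,ds=cams.read_camera('side')
def g(n,dd,u,v):
    c=cams.calibration(n);o,d=ray(c,u,v);print(n,u,v,(o+d*dd[v,u]).round(3))
for u,v in [(362,289),(362,300),(362,312),(362,325),(289,240),(253,243),(380,180),(380,165),(435,125),(390,145),(330,145)]: g('top',dt,u,v)
for u,v in [(362,195),(375,195),(380,192),(377,205)]:g('side',ds,u,v)
st=monitor.get_state()
from scipy.spatial.transform import Rotation as R
q=st['orientation'];print(R.from_quat(q[[1,2,3,0]]).as_matrix().round(3))
print(cams.calibration('wrist'))
E
```

```text
top [ 0.5143 -0.3963  0.11  ] r 0.1186 ang -81.3
top [ 0.4845 -0.2133  0.139 ] r 0.0668 ang 100.2
top [ 0.3841 -0.2365  0.1035] r 0.1201 ang 159.3
side [ 0.38   -0.224   0.1035] r 0.1287 ang 154.7
top [ 0.4937 -0.2798  0.156 ] r 0.0029 ang -163.8
side [ 0.4944 -0.2766  0.156 ] r 0.0031 ang 130.2
side [ 0.4856 -0.2035  0.139 ] r 0.0762 ang 98.1
side [ 0.5134 -0.3907  0.11  ] r 0.113 ang -81.3
top 362 289 [ 0.398 -0.44   0.015]
top 362 300 [ 0.375 -0.44   0.019]
top 362 312 [ 0.351 -0.439  0.023]
top 362 325 [ 0.323 -0.439  0.021]
top 289 240 [ 0.494 -0.28   0.158]
top 253 243 [ 0.487 -0.212  0.142]
top 380 180 [ 0.608 -0.447  0.168]
top 380 165 [ 0.651 -0.461  0.101]
top 435 125 [ 0.7   -0.534  0.212]
top 390 145 [ 0.661 -0.454  0.216]
top 330 145 [ 0.659 -0.348  0.219]
side 362 195 [ 0.34  -0.435  0.017]
side 375 195 [ 0.303 -0.435  0.015]
side 380 192 [ 0.211 -0.672 -0.165]
side 377 205 [ 0.293 -0.434 -0.021]
[[ 0.249 -0.     0.968]
 [-0.968  0.001  0.249]
 [-0.001 -1.     0.   ]]
{'fx': 318.4107964465554, 'fy': 318.4107964465554, 'cx': 280.5354208758336, 'cy': 206.88538951815906, 'D': array([-0.0118338,  0.       ,  0.       ,  0.       ,  0.       ]), 'R': array([[ 2.49633538e-01, -9.68340374e-01, -1.29931121e-04],
       [-9.33499342e-01, -2.40687351e-01,  2.65798000e-01],
       [-2.57414208e-01, -6.62308046e-02, -9.64028737e-01]]), 't': array([-0.57426128, -0.03505906,  0.37768428])}
```

Emit:
drive_tool(
  plan="-1 -25 0 45 0 0 0; -1 -25 0 45 0 0 0; -1 -25 0 45 0 0 0; -1 -25 0 45 0 0 0; -1 -25 0 45 0 0 0; -1 -25 0 45 0 0 0",
)

```text
clock: 0.95
tcp_pos: [0.3712, -0.3412, 0.2511]
orientation: [0.557, -0.557, 0.436, -0.435]
wrist_force: [0.3, -0.7, -0.1]
finger_gap: -0.0001
```

```bash
python3 - <<'E'
from h import *
s=monitor.get_state();print(s)
p,d=cams.read_camera('wrist');cv2.imwrite('pics/w1.png',p[:,:,::-1])
s=monitor.get_state();print(s['clock'],s['tcp_pos'],s['qvel'])
E
```

```text
{'clock': 0.95, 'joint_pos': array([-9.03190646e-01,  1.78012660e-01, -1.36242511e-01,  1.25803207e+00,
        9.81608287e-04,  1.99506352e+00]), 'qvel': array([ 0.84396164,  0.01846132,  0.02208014, -0.00322909,  0.00179845,
        0.83963456]), 'tau': array([-4.27848861e+00, -4.13646233e+01,  2.88362771e+01,  4.73090485e-01,
       -1.84110965e-02, -8.91973525e-01]), 'tcp_pos': array([ 0.37124347, -0.34124404,  0.25110431]), 'orientation': array([ 0.55745014, -0.5565258 ,  0.43604886, -0.43518934]), 'wrist_force': array([ 0.27736739, -0.70756462, -0.1172376 ]), 'ft_torque': array([-0.02628434, -0.0322753 , -0.01643137]), 'finger_gap': -5.1834921424814336e-05}
1.0 [ 0.37459854 -0.33696617  0.2512037 ] [-0.07734712 -0.00082781 -0.00411478  0.01109688 -0.04031024 -0.15437166]
```

View pics/w1.png

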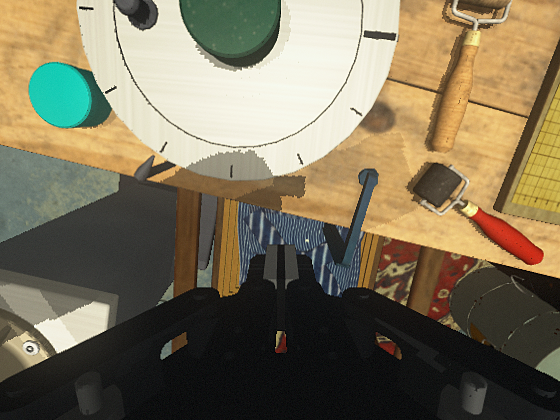

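```bash
python3 - <<'E'
from h import *
import pickle
c=cams.calibration('wrist')
p,d=cams.read_camera('wrist');b=p[:,:,::-1].copy();cv2.imwrite('pics/w2.png',b);pickle.dump(c,open('cw2.pkl','wb'))
cv2.imwrite('pics/w2a.png',cv2.resize(b[120:210,90:230],None,fx=5,fy=5,interpolation=cv2.INTER_CUBIC))
cv2.imwrite('pics/w2b.png',cv2.resize(b[0:200,70:410],None,fx=2.3,fy=2.3,interpolation=cv2.INTER_CUBIC))
E
```

```text
(no output)
```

View pics/w2a.png

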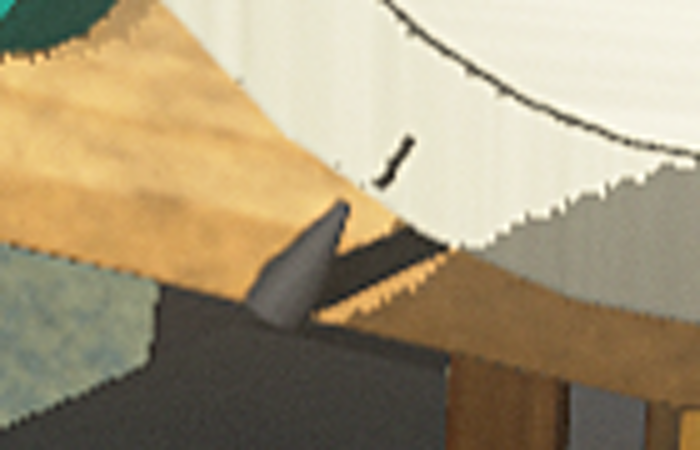

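View pics/w2b.png

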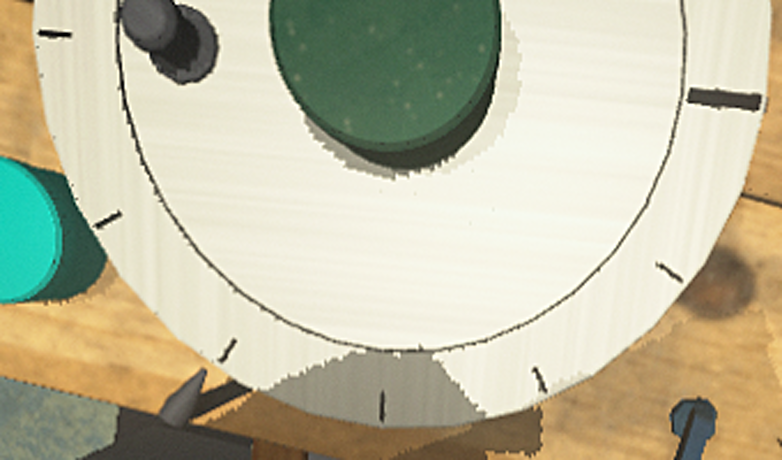

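```bash
python3 - <<'E'
from h import *
import pickle
c=pickle.load(open('cw2.pkl','rb'))
W=lambda u,v,z:pl('wrist',u,v,z,c)
b=cv2.imread('pics/w2.png')
m=(b.min(axis=2)>150).astype(np.uint8);m[:, :60]=0
m=((b.min(axis=2)>95)&(b.max(axis=2).astype(int)-b.min(axis=2)<45)).astype(np.uint8);m[200:]=0;m[:,:70]=0;m[:,410:]=0
m=cv2.morphologyEx(m,2,np.ones((3,3),np.uint8)) 
cs,_=cv2.findContours(m,0,1);h=cv2.convexHull(max(cs,key=cv2.contourArea))[:,0].astype(float)
P=np.array([W(*p,.11)[:2] for p in h if p[1]>4])
for k in range(5):
    A=np.c_[P,np.ones(len(P))];q=np.linalg.lstsq(A,(P**2).sum(1),rcond=None)[0];C=q[:2]/2;r=np.sqrt(q[2]+C@C)
    e=abs(np.hypot(*(P-C).T)-r);P=P[e<max(.0012,np.median(e)*2.5)]
print('C',C,r,len(P))
def f(n,p):
    d=p[:2]-C;print(n,p.round(4),np.hypot(*d).round(4),np.degrees(np.arctan2(d[1],d[0])).round(1))
f('ptr',W(158.8,160.6,.1035));f('idx',W(400.9,44,.11));f('ptick',W(166,157,.11));f('idxin',W(70+690/2.3,96/2.3,.11))
f('peg',W(70+148/2.3,24/2.3,.139)); f('pegbase',W(70+185/2.3,50/2.3,.114))
E
```

```text
C [ 0.49592243 -0.27750503] 0.11876056196070497 35
ptr [ 0.3818 -0.2283  0.1035] 0.1243 156.7
idx [ 0.5149 -0.3937  0.11  ] 0.1177 -80.7
ptick [ 0.3876 -0.2358  0.11  ] 0.1161 159.0
idxin [ 0.5106 -0.3707  0.11  ] 0.0943 -81.1
peg [ 0.4828 -0.21    0.139 ] 0.0688 101.0
pegbase [ 0.483  -0.2105  0.114 ] 0.0682 100.9
```

Emit:
drive_tool(
  plan="-1 -26 0 41 0 0 0; -1 -26 0 41 0 0 0; -1 -26 0 41 0 -4 0; -1 -26 12 40 0 -4 0; -1 0 12 0 0 -5 0; -1 0 0 0 0 0 0",
)

```text
clock: 1.8
tcp_pos: [0.5059, -0.194, 0.2262]
orientation: [0.605, -0.604, 0.367, -0.366]
wrist_force: [0.2, 0.1, -0.3]
finger_gap: -0.0001
```

```bash
cat > st.py <<'E'
from h import *
from scipy.spatial.transform import Rotation as R
def st():
    s=monitor.get_state();q=s['orientation'];M=R.from_quat(q[[1,2,3,0]]).as_matrix()
    print(s['clock'].round(3) if hasattr(s['clock'],'round') else s['clock'],s['tcp_pos'].round(4),'zang',np.degrees(np.arctan2(M[1,2],M[0,2])).round(2),'down',M[:,1].round(3),'F',s['wrist_force'].round(1),'j',s['joint_pos'].round(2))
    return s,M
E
python3 - <<'E'
from st import *
s,M=st()
t=np.array([.507,-.193,.148])-s['tcp_pos'];print((M.T@t*1000).round(1))
E
```

```text
1.8 [ 0.5059 -0.194   0.2262] zang 27.58 down [-0.     0.001 -1.   ] F [ 0.2  0.1 -0.3] j [-0.51  0.26 -0.09  1.22  0.    2.15]
[-0.2 78.2  1.4]
```

Emit:
drive_tool(
  plan="-1 0 30 1 0 0 0; -1 0 30 0 0 0 0; -1 0 17 0 0 0 0; -1 0 0 0 0 0 0",
)

```text
clock: 2.3
tcp_pos: [0.5064, -0.1974, 0.1495]
orientation: [0.603, -0.602, 0.369, -0.371]
wrist_force: [0.6, 0.6, 0.6]
finger_gap: 0.0
```

```bash
python3 - <<'E'
from st import *
st()
p,d=cams.read_camera('side');cv2.imwrite('pics/s2.png',cv2.resize(p[130:290,230:410,::-1],None,fx=3.7,fy=3.7,interpolation=cv2.INTER_CUBIC))
p,d=cams.read_camera('top');cv2.imwrite('pics/t2.png',cv2.resize(p[160:320,210:380,::-1],None,fx=3.5,fy=3.5,interpolation=cv2.INTER_CUBIC))
E
```

```text
2.3 [ 0.5064 -0.1974  0.1495] zang 26.91 down [ 0.002 -0.001 -1.   ] F [0.6 0.6 0.6] j [-0.52  0.3  -0.23  1.04  0.    2.15]
```

View pics/s2.png

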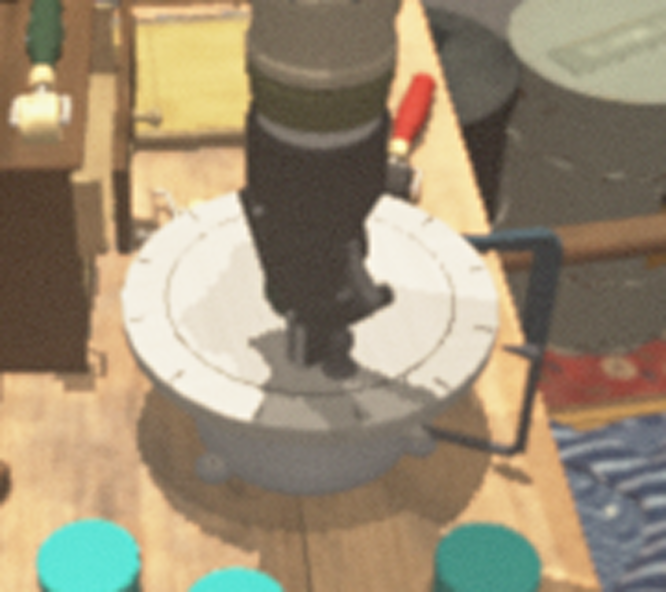

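View pics/t2.png

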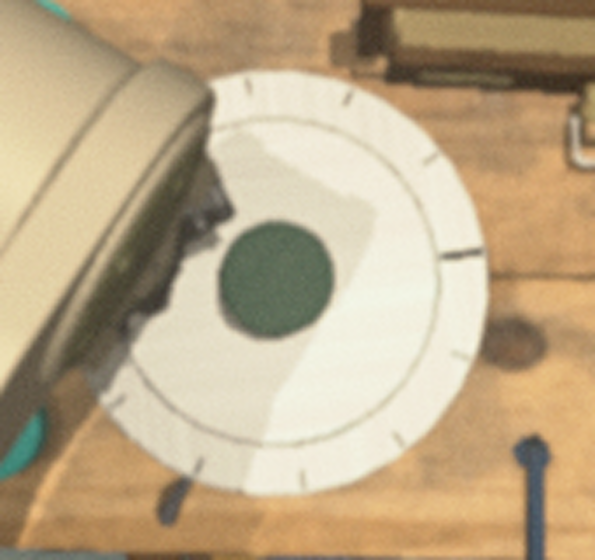

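Emit:
drive_tool(
  plan="-1 -2 0 -11 0 0 0; -1 -3 0 -22 0 0 0; -1 8 0 -31 0 0 0; -1 0 -20 0 0 0 0; -1 -10 -40 0 0 0 0; -1 0 0 0 0 0 0",
)

```text
clock: 3.15
tcp_pos: [0.4464, -0.2218, 0.2183]
orientation: [0.605, -0.6, 0.364, -0.376]
wrist_force: [0.1, -0.4, 0.0]
finger_gap: 0.0005
```

```bash
python3 - <<'E'
from st import *
for i in range(4):
    s,M=st()
    p,d=cams.read_camera('top');cv2.imwrite(f'pics/t3_{i}.png',cv2.resize(p[160:320,210:380,::-1],None,fx=2.2,fy=2.2,interpolation=cv2.INTER_CUBIC))
    cv2.imwrite(f'pics/t3raw_{i}.png',p[:,:,::-1])
a=[cv2.imread(f'pics/t3_{i}.png') for i in (0,3)]
cv2.imwrite('pics/t3.png',np.hstack(a))
E
```

```text
3.15 [ 0.4464 -0.2218  0.2183] zang 26.88 down [ 0.017 -0.002 -1.   ] F [ 0.1 -0.4  0. ] j [-0.63  0.17 -0.23  1.16  0.01  2.05]
3.2 [ 0.4459 -0.2215  0.2166] zang 26.87 down [ 0.015 -0.001 -1.   ] F [-0.6  0.6 -0.6] j [-0.63  0.17 -0.23  1.16  0.01  2.05]
3.25 [ 0.4455 -0.2212  0.2152] zang 26.88 down [ 0.014  0.001 -1.   ] F [-0.  -0.5 -0.7] j [-0.63  0.17 -0.24  1.16  0.01  2.05]
3.3 [ 0.4452 -0.2208  0.2143] zang 26.89 down [ 0.012  0.002 -1.   ] F [-1.   0.1 -0.6] j [-0.63  0.17 -0.24  1.15  0.01  2.05]
```

View pics/t3.png

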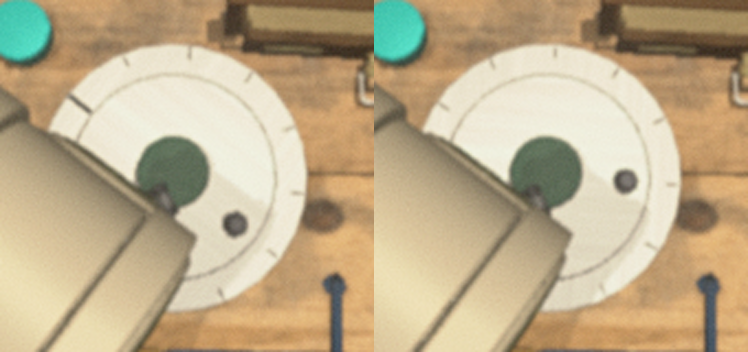

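```bash
python3 - <<'E'
from st import *
C=np.array([.496,-.2775]);c=cams.calibration('top')
X=[]
for i in range(4):
    b=cv2.imread(f'pics/t3raw_{i}.png').astype(int)
    m=((b.max(axis=2)<110)&(b.max(axis=2)-b.min(axis=2)<25)).astype(np.uint8)
    n,l,stt,ce=cv2.connectedComponentsWithStats(m)
    for k in range(1,n):
        if stt[k,4]<25 or stt[k,4]>200: continue
        p=pl('top',*ce[k],.139,c);e=p[:2]-C;r=np.hypot(*e)
        if .055<r<.085: print(i,stt[k,4],r.round(4),np.degrees(np.arctan2(e[1],e[0])).round(1))
s,M=st()
t=np.array([.400,-.312,.18])-s['tcp_pos'];print((M.T@t*1000).round(1))
E
```

```text
0 57 0.0681 -127.1
1 52 0.0685 -116.1
2 37 0.0673 -106.0
3 31 0.0663 -94.6
3.35 [ 0.445  -0.2206  0.2137] zang 26.9 down [ 0.011  0.003 -1.   ] F [ 0.6 -0.8 -1.7] j [-0.63  0.17 -0.24  1.15  0.01  2.05]
[ 61.1  32.9 -81.9]
```

Emit:
drive_tool(
  plan="-1 20 0 -27 0 0 0; -1 20 0 -27 0 0 0; -1 20 0 -27 0 0 0; -1 0 30 0 0 0 0; -1 0 20 0 0 0 0; -1 0 0 0 0 0 0",
)

```text
clock: 4.1
tcp_pos: [0.3967, -0.3115, 0.1551]
orientation: [0.606, -0.599, 0.371, -0.369]
wrist_force: [0.1, -0.1, 0.2]
finger_gap: -0.0002
```

```bash
cat > trk.py <<'E'
from st import *
C=np.array([.496,-.2775]);
def peg(b,name,c):
    b=b.astype(int);out=[]
    m=((b.max(axis=2)<110)&(b.max(axis=2)-b.min(axis=2)<25)).astype(np.uint8)
    n,l,stt,ce=cv2.connectedComponentsWithStats(m)
    for k in range(1,n):
        if stt[k,4]<25 or stt[k,4]>200: continue
        p=pl(name,*ce[k],.139,c);e=p[:2]-C;r=np.hypot(*e)
        if .06<r<.078: out.append((np.degrees(np.arctan2(e[1],e[0])).round(1),int(stt[k,4]),r.round(4), 'wheel', ((np.degrees(np.arctan2(e[1],e[0]))+180-156.7)%360).round(1)))
    return out
def shot(tag):
    s,M=st();c=cams.calibration('top');p,d=cams.read_camera('top');b=p[:,:,::-1].copy()
    cv2.imwrite(f'pics/{tag}.png',b);print(tag,s['clock'],peg(b,'top',c));return s,M
E
python3 - <<'E'
from trk import *
shot('t4a');s,M=shot('t4b');
t=np.array([.400,-.312,.136])-s['tcp_pos'];print((M.T@t*1000).round(1))
b=cv2.imread('pics/t4b.png');cv2.imwrite('pics/t4z.png',cv2.resize(b[160:320,210:380],None,fx=3.5,fy=3.5))
E
```

```text
4.1 [ 0.3967 -0.3115  0.1551] zang 26.92 down [ 0.004  0.01  -1.   ] F [ 0.1 -0.1  0.2] j [-0.83  0.23 -0.31  1.03  0.01  1.84]
t4a 4.1 []
4.15 [ 0.3971 -0.3118  0.156 ] zang 26.93 down [ 0.004  0.009 -1.   ] F [-0.8 -0.1  0.2] j [-0.83  0.23 -0.31  1.03  0.01  1.84]
t4b 4.15 []
[ 1.6 20.   2.3]
```

View pics/t4z.png

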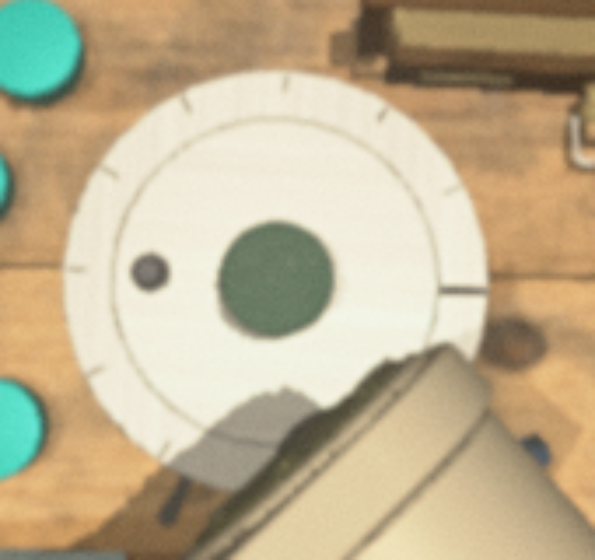

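Emit:
drive_tool(
  plan="-1 2 14 2 0 0 0; -1 0 4 0 0 0 0; -1 0 0 0 0 0 0",
)

```text
clock: 4.58
tcp_pos: [0.4017, -0.3135, 0.1392]
orientation: [0.606, -0.6, 0.368, -0.371]
wrist_force: [0.9, -0.3, 0.3]
finger_gap: 0.0
```

```bash
sed -i 's/<110)/<135)/; s/<25))/<30))/; s/\.06<r<\.078/.055<r<.085/' trk.py
python3 - <<'E'
from trk import *
c=cams.calibration('top')
for t in ('t4a','t4b'): print(t,peg(cv2.imread(f'pics/{t}.png'),'top',c))
for i in range(3): s,M=shot(f't5{i}')
E
```

```text
t4a [(np.float64(78.1), 72, np.float64(0.0666), 'wheel', np.float64(101.4))]
t4b [(np.float64(88.4), 69, np.float64(0.0665), 'wheel', np.float64(111.7))]
4.575 [ 0.4017 -0.3135  0.1392] zang 27.01 down [ 0.008  0.006 -1.   ] F [ 0.9 -0.3  0.3] j [-0.83  0.25 -0.33  0.99  0.01  1.84]
t50 4.575 [(np.float64(173.4), 96, np.float64(0.069), 'wheel', np.float64(196.7))]
4.625 [ 0.4017 -0.3135  0.1393] zang 27.01 down [ 0.008  0.006 -1.   ] F [-0.2  0.1  0.2] j [-0.83  0.25 -0.33  0.99  0.01  1.84]
t51 4.625 []
4.675 [ 0.4017 -0.3135  0.1395] zang 27.0 down [ 0.008  0.005 -1.   ] F [-0.5  0.3 -0.2] j [-0.83  0.25 -0.33  0.99  0.01  1.84]
t52 4.675 []
```

Emit:
drive_tool(
  plan="-1 0 3 0 0 0 0; -1 0 0 0 0 0 0; -1 0 0 0 0 0 0; -1 0 0 0 0 0 0; -1 0 0 0 0 0 0; -1 0 0 0 0 0 0; -1 0 0 0 0 0 0; -1 0 0 0 0 0 0",
)

```text
clock: 5.72
tcp_pos: [0.402, -0.314, 0.1371]
orientation: [0.606, -0.6, 0.368, -0.371]
wrist_force: [-0.5, -0.6, 0.2]
finger_gap: 0.0002
```

```bash
python3 - <<'E'
from trk import *
for i in range(12): s,M=shot(f't6{i}')
E
```

```text
5.725 [ 0.402  -0.314   0.1371] zang 26.99 down [ 0.009  0.004 -1.   ] F [-0.5 -0.6  0.2] j [-0.83  0.25 -0.33  0.98  0.01  1.84]
t60 5.725 [(np.float64(14.9), 67, np.float64(0.0669), 'wheel', np.float64(38.2))]
5.775 [ 0.402  -0.314   0.1371] zang 27.0 down [ 0.009  0.004 -1.   ] F [ 0.4 -0.1  0.2] j [-0.83  0.25 -0.33  0.98  0.01  1.84]
t61 5.775 [(np.float64(23.9), 69, np.float64(0.0666), 'wheel', np.float64(47.2))]
5.825 [ 0.402  -0.3139  0.1371] zang 26.99 down [ 0.009  0.004 -1.   ] F [ 0.2 -0.1  0.4] j [-0.83  0.25 -0.33  0.98  0.01  1.84]
t62 5.825 [(np.float64(31.9), 71, np.float64(0.0667), 'wheel', np.float64(55.2))]
5.875 [ 0.402  -0.3139  0.1371] zang 26.99 down [ 0.009  0.004 -1.   ] F [0.8 0.1 0.6] j [-0.83  0.25 -0.33  0.98  0.01  1.84]
t63 5.875 [(np.float64(40.0), 71, np.float64(0.0666), 'wheel', np.float64(63.3))]
5.925 [ 0.402  -0.314   0.1371] zang 26.99 down [ 0.009  0.004 -1.   ] F [-1.  -0.8 -0.1] j [-0.83  0.25 -0.33  0.98  0.01  1.84]
t64 5.925 [(np.float64(48.0), 69, np.float64(0.0667), 'wheel', np.float64(71.3))]
5.975 [ 0.402  -0.3139  0.1371] zang 26.99 d
[... 744 characters left out ...]
9.9), 72, np.float64(0.0665), 'wheel', np.float64(103.2))]
6.175 [ 0.402  -0.3139  0.1371] zang 26.99 down [ 0.009  0.004 -1.   ] F [ 0.2 -0.7 -0.8] j [-0.83  0.25 -0.33  0.98  0.01  1.84]
t69 6.175 [(np.float64(88.1), 70, np.float64(0.0666), 'wheel', np.float64(111.4))]
6.225 [ 0.402  -0.314   0.1371] zang 26.99 down [ 0.009  0.004 -1.   ] F [-0.4 -0.4 -0.1] j [-0.83  0.25 -0.33  0.98  0.01  1.84]
t610 6.225 [(np.float64(95.9), 72, np.float64(0.0666), 'wheel', np.float64(119.2))]
6.275 [ 0.402  -0.3139  0.1371] zang 26.99 down [ 0.009  0.004 -1.   ] F [-0.3 -0.4 -0.4] j [-0.83  0.25 -0.33  0.98  0.01  1.84]
t611 6.275 [(np.float64(103.9), 72, np.float64(0.0667), 'wheel', np.float64(127.2))]
```

```bash
python3 - <<'E'
from trk import *
import pickle
c=cams.calibration('wrist');print(monitor.get_state()['clock']);p,d=cams.read_camera('wrist');cv2.imwrite('pics/w7.png',p[:,:,::-1]);pickle.dump(c,open('cw7.pkl','wb'))
shot('t7')
E
```

```text
6.325
6.375 [ 0.402  -0.3139  0.1371] zang 27.0 down [ 0.009  0.004 -1.   ] F [-0.5 -0.1 -0.4] j [-0.83  0.25 -0.33  0.98  0.01  1.84]
t7 6.375 [(np.float64(119.0), 73, np.float64(0.0672), 'wheel', np.float64(142.3))]
```

View pics/w7.png

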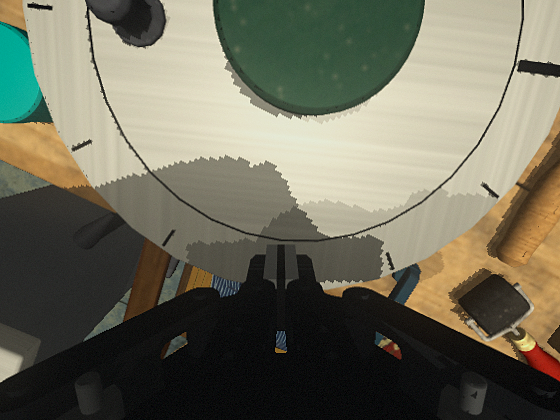

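```bash
python3 - <<'E'
from trk import *
import pickle
c=pickle.load(open('cw7.pkl','rb'))
def f(n,u,v,z):
    p=pl('wrist',u,v,z,c);e=p[:2]-C;a=np.degrees(np.arctan2(e[1],e[0]));print(n,p.round(4),np.hypot(*e).round(4),a.round(1),((a-156.7)%360).round(1))
f('idx in',519,66,.11);f('idx',558,70,.11);f('tick out',482,183,.11)
f('tick in',495,196,.11)
f('tick',387,255,.11);f('tick',393,269,.11);f('tick',174,232,.11);f('tick',164,244,.11);f('tick',90,142,.11);f('tick',72,150,.11)
f('ptr',120,215,.1035)
b=cv2.imread('pics/w7.png')
cv2.imwrite('pics/w7z.png',cv2.resize(b[190:270,60:200],None,fx=5,fy=5,interpolation=cv2.INTER_CUBIC))
# top centre from peg arc
ct=cams.calibration('top');P=[]
for n in ['t3raw_0','t3raw_1','t3raw_2','t4a','t4b','t50','t60','t62','t64','t66','t68','t610','t7']:
    o=peg(cv2.imread(f'pics/{n}.png'),'top',ct)
    if o: a=np.radians(o[0][0]);P.append(C+o[0][2]*np.array([np.cos(a),np.sin(a)]))
P=np.array(P);A=np.c_[P,np.ones(len(P))];q=np.linalg.lstsq(A,(P**2).sum(1),rcond=None)[0];print(q[:2]/2,np.sqrt(q[2]+(q[:2]/2)@(q[:2]/2)))
E
```

```text
idx in [ 0.529  -0.3652  0.11  ] 0.0937 -69.4 133.9
idx [ 0.5357 -0.3815  0.11  ] 0.1113 -69.1 134.2
tick out [ 0.4793 -0.3815  0.11  ] 0.1053 -99.1 104.2
tick in [ 0.477  -0.3909  0.11  ] 0.115 -99.5 103.8
tick [ 0.4274 -0.3606  0.11  ] 0.1078 -129.5 73.8
tick [ 0.4222 -0.3675  0.11  ] 0.1164 -129.4 73.9
tick [ 0.3901 -0.2606  0.11  ] 0.1073 170.9 14.2
tick [ 0.3819 -0.2585  0.11  ] 0.1156 170.5 13.8
tick [ 0.4131 -0.2096  0.11  ] 0.1072 140.7 344.0
tick [ 0.4058 -0.2033  0.11  ] 0.1168 140.5 343.8
ptr [ 0.383  -0.2316  0.1035] 0.122 157.9 1.2
[ 0.49520109 -0.27861456] 0.06782062717543108
```

View pics/w7z.png

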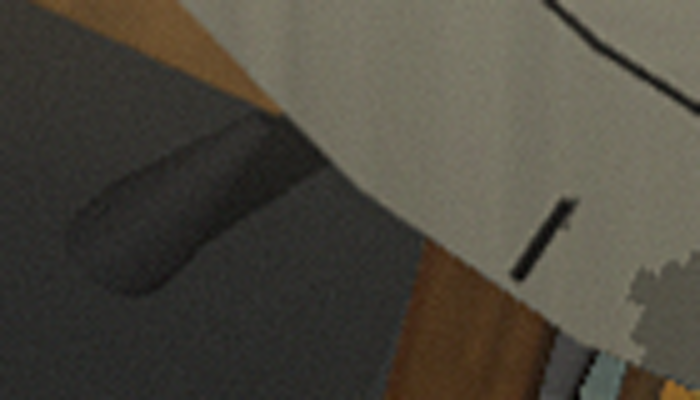

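Emit:
drive_tool(
  plan="-1 0 0 0 0 0 0; -1 0 0 0 0 0 0; -1 0 0 0 0 0 0; -1 0 0 0 0 0 0; -1 0 0 0 0 0 0; -1 0 0 0 0 0 0; -1 0 0 0 0 0 0; -1 0 0 0 0 0 0",
)

```text
clock: 7.42
tcp_pos: [0.402, -0.314, 0.1371]
orientation: [0.606, -0.6, 0.368, -0.371]
wrist_force: [0.5, -0.3, -0.2]
finger_gap: -0.0001
```

```bash
python3 - <<'E'
from trk import *
for i in range(5): s,M=shot(f't8{i}')
E
```

```text
7.425 [ 0.402  -0.314   0.1371] zang 26.99 down [ 0.009  0.004 -1.   ] F [ 0.5 -0.3 -0.2] j [-0.83  0.25 -0.33  0.98  0.01  1.84]
t80 7.425 [(np.float64(-95.1), 73, np.float64(0.0687), 'wheel', np.float64(288.2))]
7.475 [ 0.402  -0.314   0.1371] zang 26.99 down [ 0.009  0.004 -1.   ] F [-0.3 -0.4 -0.1] j [-0.83  0.25 -0.33  0.98  0.01  1.84]
t81 7.475 [(np.float64(-88.7), 71, np.float64(0.0688), 'wheel', np.float64(294.6))]
7.525 [ 0.402  -0.3139  0.1371] zang 27.0 down [ 0.009  0.004 -1.   ] F [0.6 0.1 0.6] j [-0.83  0.25 -0.33  0.98  0.01  1.84]
t82 7.525 [(np.float64(-82.5), 71, np.float64(0.0687), 'wheel', np.float64(300.8))]
7.575 [ 0.402  -0.3139  0.1371] zang 27.0 down [ 0.009  0.004 -1.   ] F [-0.5 -0.1 -0.6] j [-0.83  0.25 -0.33  0.98  0.01  1.84]
t83 7.575 [(np.float64(-76.1), 68, np.float64(0.0685), 'wheel', np.float64(307.2))]
7.625 [ 0.402  -0.314   0.1371] zang 26.99 down [ 0.009  0.004 -1.   ] F [ 1.  -1.3 -0.3] j [-0.83  0.25 -0.33  0.98  0.01  1.84]
t84 7.625 [(np.float64(-69.8), 71, np.float64(0.0685), 'wheel', np.float64(313.5))]
```

Emit:
drive_tool(
  plan="-1 0 0 0 0 0 0; -1 0 0 0 0 0 0; -1 0 0 0 0 0 0; -1 0 0 0 0 0 0; -1 0 0 0 0 0 0; -1 0 0 0 0 0 0; -1 0 0 0 0 0 0; -1 0 0 0 0 0 0",
)

```text
clock: 8.68
tcp_pos: [0.402, -0.3139, 0.1371]
orientation: [0.606, -0.6, 0.368, -0.371]
wrist_force: [0.2, 0.4, -0.1]
finger_gap: 0.0004
```

Emit:
drive_tool(
  plan="-1 0 0 0 0 0 0; -1 0 0 0 0 0 0; -1 0 0 0 0 0 0; -1 0 0 0 0 0 0; -1 0 0 0 0 0 0; -1 0 0 0 0 0 0; -1 0 0 0 0 0 0; -1 0 0 0 0 0 0",
)

```text
clock: 9.68
tcp_pos: [0.402, -0.3139, 0.1371]
orientation: [0.606, -0.6, 0.368, -0.371]
wrist_force: [-0.3, 0.1, 0.2]
finger_gap: -0.0
```

```bash
python3 - <<'E'
from trk import *
for i in range(8): s,M=shot(f't9{i}')
E
```

```text
9.675 [ 0.402  -0.3139  0.1371] zang 26.99 down [ 0.009  0.004 -1.   ] F [-0.3  0.1  0.2] j [-0.83  0.25 -0.33  0.98  0.01  1.84]
t90 9.675 [(np.float64(154.1), 75, np.float64(0.068), 'wheel', np.float64(177.4))]
9.725 [ 0.402  -0.3139  0.1371] zang 26.99 down [ 0.009  0.004 -1.   ] F [0.1 0.8 0.3] j [-0.83  0.25 -0.33  0.98  0.01  1.84]
t91 9.725 [(np.float64(159.4), 85, np.float64(0.0686), 'wheel', np.float64(182.7))]
9.775 [ 0.402  -0.3139  0.1371] zang 27.0 down [ 0.009  0.004 -1.   ] F [-0.1 -0.8 -0.2] j [-0.83  0.25 -0.33  0.98  0.01  1.84]
t92 9.775 [(np.float64(163.7), 91, np.float64(0.0688), 'wheel', np.float64(187.0))]
9.825 [ 0.402  -0.3139  0.1371] zang 26.99 down [ 0.009  0.004 -1.   ] F [-0.  -0.4  0.2] j [-0.83  0.25 -0.33  0.98  0.01  1.84]
t93 9.825 [(np.float64(168.2), 93, np.float64(0.0687), 'wheel', np.float64(191.5))]
9.875 [ 0.402  -0.3139  0.1371] zang 27.0 down [ 0.009  0.004 -1.   ] F [ 0.2 -0.3 -0.1] j [-0.83  0.25 -0.33  0.98  0.01  1.84]
t94 9.875 [(np.float64(172.5), 96, np.float64(0.0689), 'wheel', np.float64(195.8))]
9.925 [ 0.402  -0.3139  0.1371] zang 27.0 down [ 0.009  0.004 -1.   ] F [-0.6  0.6 -0.1] j [-0.83  0.25 -0.33  0.98  0.01  1.84]
t95 9.925 [(np.float64(176.5), 101, np.float64(0.0689), 'wheel', np.float64(199.8))]
9.975 [ 0.402  -0.3139  0.1371] zang 27.0 down [ 0.009  0.004 -1.   ] F [ 1.3 -0.1 -0.5] j [-0.83  0.25 -0.33  0.98  0.01  1.84]
t96 9.975 []
10.025 [ 0.402  -0.314   0.1371] zang 26.99 down [ 0.009  0.004 -1.   ] F [ 0.6 -0.8 -0.6] j [-0.83  0.25 -0.33  0.98  0.01  1.84]
t97 10.025 []
```

Emit:
drive_tool(
  plan="-1 0 0 0 0 0 0; -1 0 0 0 0 0 0; -1 0 0 0 0 0 0; -1 0 0 0 0 0 0; -1 0 0 0 0 0 0",
)

```text
clock: 10.7
tcp_pos: [0.402, -0.314, 0.1371]
orientation: [0.606, -0.6, 0.368, -0.371]
wrist_force: [-1.0, -0.2, -1.0]
finger_gap: -0.0003
```

```bash
python3 - <<'E'
from trk import *
for i in range(6): s,M=shot(f't10{i}')
import pickle
c=cams.calibration('wrist');print(monitor.get_state()['clock']);p,d=cams.read_camera('wrist');cv2.imwrite('pics/w10.png',p[:,:,::-1]);pickle.dump(c,open('cw10.pkl','wb'))
E
```

```text
10.7 [ 0.402  -0.314   0.1371] zang 26.99 down [ 0.009  0.004 -1.   ] F [-1.  -0.2 -1. ] j [-0.83  0.25 -0.33  0.98  0.01  1.84]
t100 10.7 []
10.75 [ 0.402  -0.314   0.1371] zang 26.99 down [ 0.009  0.004 -1.   ] F [ 0.3  0.2 -0.2] j [-0.83  0.25 -0.33  0.98  0.01  1.84]
t101 10.75 []
10.8 [ 0.402  -0.3139  0.1371] zang 26.99 down [ 0.009  0.004 -1.   ] F [-1.   0.6  0.2] j [-0.83  0.25 -0.33  0.98  0.01  1.84]
t102 10.8 []
10.85 [ 0.402  -0.314   0.1371] zang 26.99 down [ 0.009  0.004 -1.   ] F [ 0.3  0.  -1.5] j [-0.83  0.25 -0.33  0.98  0.01  1.84]
t103 10.85 []
10.9 [ 0.402  -0.3139  0.1371] zang 26.99 down [ 0.009  0.004 -1.   ] F [0.4 0.6 0.1] j [-0.83  0.25 -0.33  0.98  0.01  1.84]
t104 10.9 [(np.float64(-106.8), 74, np.float64(0.069), 'wheel', np.float64(276.5))]
10.95 [ 0.402  -0.314   0.1371] zang 26.99 down [ 0.009  0.004 -1.   ] F [0.8 0.3 0.2] j [-0.83  0.25 -0.33  0.98  0.01  1.84]
t105 10.95 [(np.float64(-103.1), 73, np.float64(0.0691), 'wheel', np.float64(280.2))]
11.0
```

View pics/w10.png

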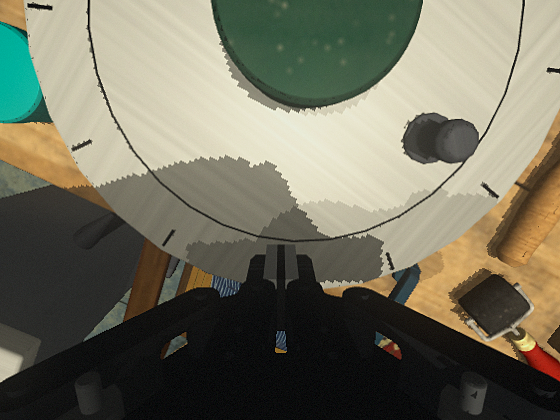

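Emit:
drive_tool(
  plan="-1 0 0 0 0 0 0; -1 0 0 0 0 0 0; -1 0 0 0 0 0 0; -1 0 0 0 0 0 0; -1 0 0 0 0 0 0",
)

```text
clock: 11.68
tcp_pos: [0.402, -0.3139, 0.1371]
orientation: [0.606, -0.6, 0.368, -0.371]
wrist_force: [-0.1, -0.8, -0.2]
finger_gap: 0.0001
```

```bash
python3 - <<'E'
from trk import *
for i in range(3): s,M=shot(f't11{i}')
E
```

```text
11.675 [ 0.402  -0.3139  0.1371] zang 26.99 down [ 0.009  0.004 -1.   ] F [-0.1 -0.8 -0.2] j [-0.83  0.25 -0.33  0.98  0.01  1.84]
t110 11.675 [(np.float64(-54.9), 70, np.float64(0.0682), 'wheel', np.float64(328.4))]
11.725 [ 0.402  -0.3139  0.1371] zang 27.0 down [ 0.009  0.004 -1.   ] F [-0.5 -0.2  0.3] j [-0.83  0.25 -0.33  0.98  0.01  1.84]
t111 11.725 [(np.float64(-52.0), 68, np.float64(0.0679), 'wheel', np.float64(331.3))]
11.775 [ 0.402  -0.3139  0.1371] zang 27.0 down [ 0.009  0.004 -1.   ] F [-0.1  0.5 -0. ] j [-0.83  0.25 -0.33  0.98  0.01  1.84]
t112 11.775 [(np.float64(-48.8), 67, np.float64(0.0684), 'wheel', np.float64(334.5))]
```

```bash
python3 - <<'E'
from trk import *
for i in range(2): s,M=shot(f't12{i}')
E
```

```text
11.825 [ 0.402  -0.3139  0.1371] zang 26.99 down [ 0.009  0.004 -1.   ] F [ 0.   0.5 -0.8] j [-0.83  0.25 -0.33  0.98  0.01  1.84]
t120 11.825 [(np.float64(-45.7), 71, np.float64(0.068), 'wheel', np.float64(337.6))]
11.875 [ 0.402  -0.314   0.1371] zang 26.99 down [ 0.009  0.004 -1.   ] F [-0.9  0.7 -0.2] j [-0.83  0.25 -0.33  0.98  0.01  1.84]
t121 11.875 [(np.float64(-42.6), 66, np.float64(0.0681), 'wheel', np.float64(340.7))]
```

Emit:
drive_tool(
  plan="-1 0 0 0 0 0 0; -1 0 8 0 0 0 0; -1 0 2 0 0 0 0; -1 0 2 0 0 0 0",
)

```text
clock: 12.42
tcp_pos: [0.4055, -0.3204, 0.132]
orientation: [-0.602, 0.603, -0.362, 0.377]
wrist_force: [-2.8, -0.7, 11.6]
finger_gap: 0.0001
```

```bash
python3 - <<'E'
from trk import *
import pickle
for i in range(2): s,M=shot(f't13{i}')
c=cams.calibration('wrist');p,d=cams.read_camera('wrist');cv2.imwrite('pics/w13.png',p[:,:,::-1]);pickle.dump(c,open('cw13.pkl','wb'))
E
```

```text
12.425 [ 0.4055 -0.3204  0.132 ] zang 26.95 down [ 0.017 -0.012 -1.   ] F [-2.8 -0.7 11.6] j [-0.83  0.26 -0.34  0.95  0.    1.84]
t130 12.425 [(np.float64(-23.2), 69, np.float64(0.0674), 'wheel', np.float64(0.1))]
12.475 [ 0.4057 -0.3207  0.132 ] zang 26.95 down [ 0.017 -0.013 -1.   ] F [-1.5 -0.4 12.3] j [-0.83  0.26 -0.34  0.95  0.    1.84]
t131 12.475 [(np.float64(-23.1), 68, np.float64(0.0675), 'wheel', np.float64(0.2))]
```

View pics/w13.png

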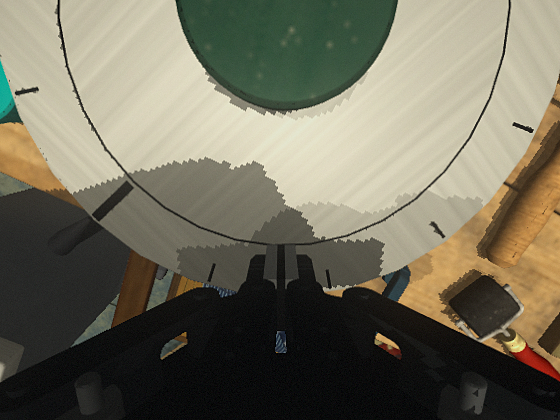

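Emit:
drive_tool(
  plan="-1 0 -15 0 0 0 0; -1 0 -40 0 0 0 0; -1 0 -40 0 0 0 0; -1 0 -15 -25 0 0 0; -1 0 0 -30 0 0 0; -1 0 0 0 0 0 0; -1 0 0 0 0 0 0",
)

```text
clock: 13.45
tcp_pos: [0.354, -0.344, 0.2469]
orientation: [-0.603, 0.603, -0.362, 0.377]
wrist_force: [0.1, 0.4, 0.9]
finger_gap: -0.0001
```

```bash
python3 - <<'E'
from trk import *
import pickle
for i in range(2): s,M=shot(f't14{i}')
c=cams.calibration('wrist');p,d=cams.read_camera('wrist');cv2.imwrite('pics/w14.png',p[:,:,::-1]);pickle.dump(c,open('cw14.pkl','wb'))
b=cv2.imread('pics/t141.png');cv2.imwrite('pics/t14z.png',b)
E
```

```text
13.45 [ 0.354  -0.344   0.2469] zang 27.01 down [ 0.018 -0.012 -1.   ] F [0.1 0.4 0.9] j [-0.94  0.14 -0.19  1.22  0.01  1.73]
t140 13.45 [(np.float64(-24.8), 53, np.float64(0.067), 'wheel', np.float64(358.5))]
13.5 [ 0.3541 -0.3439  0.2468] zang 27.04 down [ 0.018 -0.012 -1.   ] F [ 0.4  0.3 -0.3] j [-0.94  0.14 -0.19  1.22  0.01  1.73]
t141 13.5 [(np.float64(-24.7), 57, np.float64(0.0674), 'wheel', np.float64(358.6))]
```

View pics/w14.png

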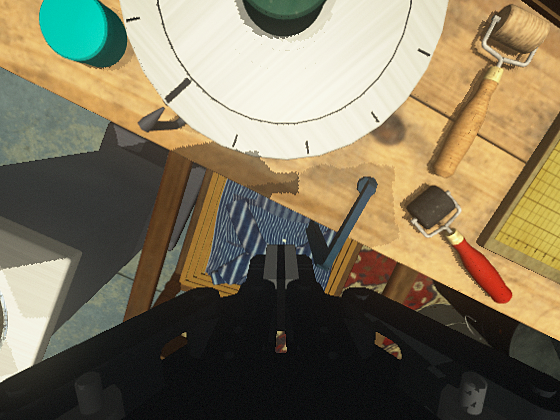

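View pics/t14z.png

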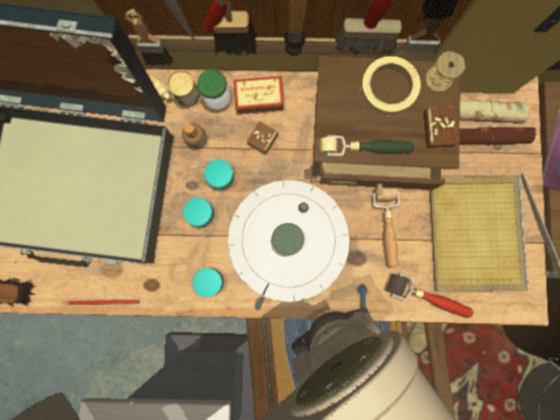

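```bash
python3 - <<'E'
from trk import *
import pickle
c=pickle.load(open('cw14.pkl','rb'))
b=cv2.imread('pics/w14.png');cv2.imwrite('pics/w14z.png',cv2.resize(b[60:140,120:230],None,fx=6,fy=6,interpolation=cv2.INTER_CUBIC))
def f(n,u,v,z):
    p=pl('wrist',u,v,z,c);e=p[:2]-C;print(n,p.round(4),np.hypot(*e).round(4),np.degrees(np.arctan2(e[1],e[0])).round(1))
f('i out',168,99,.11);f('i in',188,81,.11);f('ptr',164,109,.1035)
E
```

```text
i out [ 0.3901 -0.231   0.11  ] 0.1157 156.3
i in [ 0.409  -0.2395  0.11  ] 0.0949 156.4
ptr [ 0.3811 -0.229   0.1035] 0.1247 157.1
```

View pics/w14z.png

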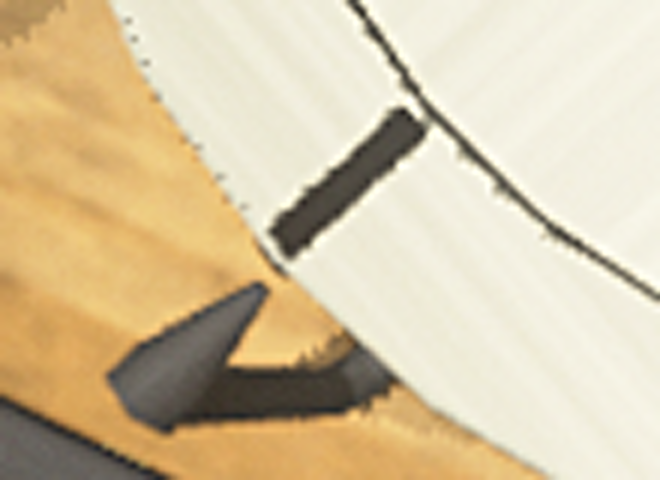

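```bash
python3 - <<'E'
from trk import *
for n in ('top0','t141'):
    b=cv2.imread(f'pics/{n}.png').astype(int);m=((b[...,1]>b[...,2]+15)&(b[...,1]>b[...,0]+5)&(b[...,1]<130)).astype(np.uint8);m[:200]=0;m[290:]=0;m[:,:250]=0;m[:,330:]=0
    M=cv2.moments(m,True);print(n,M['m00'],pl('top',M['m10']/M['m00'],M['m01']/M['m00'],.156))
s,_=shot('t15');print(s['qvel'].round(3))
print(job.hand_in())
E
```

```text
top0 294.0 [ 0.49518082 -0.28145734  0.156     ]
t141 124.0 [ 0.49440661 -0.27409887  0.156     ]
13.6 [ 0.3542 -0.3437  0.2465] zang 27.08 down [ 0.018 -0.012 -1.   ] F [-0.4  0.4 -0.1] j [-0.94  0.14 -0.19  1.22  0.01  1.73]
t15 13.6 [(np.float64(-24.7), 57, np.float64(0.0674), 'wheel', np.float64(358.6))]
[ 0.003  0.004 -0.001 -0.002 -0.002  0.   ]
the job is handed in; nothing more can be done
None
```

I flicked the wheel counter-clockwise by its peg, let it run free, then braked it on the rim with its index line at the pointer. I lifted the finger clear and handed the job in at about 13.6 s.

- **Spin:** The wheel left the finger at about 3.8 rad/s. It started at about 122° past the pointer and was braked at 1440°, so it ran about 3.7 turns in all, untouched from the flick to the brake. It was still turning at about 1 rad/s when I pressed.
- **Brake and stop:** The press read about 12 N at the wrist. The top camera read 0.2° just after the stop, then 358.6° (−1.4°) once the finger was lifted. The wrist camera put the index line 0.4 to 0.8° short of the pointer. These readings differ a little, but the largest is about 3 mm at the edge, and the wheel reading held at 358.6° up to the hand-in.
- **Tin:** The last colour-mask check of the tin was poor. It caught only part of the lid in each picture (294 and 124 pixels), so its 7 mm difference is not reliable. In the last top picture the tin looks centred, and the planned paths kept the fingers clear of it.
- **Everything else:** In the last top picture the bottle, the print block and the seam roller look as they did at the start. I compared these by eye only and did not measure them.

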